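Raise the gear on its cam lifter and hold it there

ROBOT

A 6-joint arm with a two-finger parallel gripper is mounted at the origin on a cart in front of the work surface, level with it; the furniture and walls round the work are solid. World frame = base frame: x ahead of the robot, y to its left, z up, the work surface at z = 0. Lengths are in mm, angles in rad, forces in N, time in s.
With the tool pointing down it reaches from about 250 to 775 mm from the base axis. Payload 4 kg.
Tool frame: the origin (TCP) lies between the finger pads; the fingertips stand 22 mm ahead of it and the grasp point (between the pads) lies 3 mm ahead of it; z points along the fingers, y is the line along which they close (so a half turn about z gives the same grasp; the last joint's range is limited). The gripper opens to 85 mm and grips with 20 to 120 N. Pads are 22 mm wide; open, the fingers measure 114 mm over their backs; the gripper's body (76 mm by 85 mm) begins 54 mm behind the grasp point. The pads swing forward as they close: fully open they stand 13 mm farther back than shut.
Start: joints at [1.087, 0.087, 1.371, -0, 1.684, -0.103], TCP at [204.424, 510.614, 253.341] pointing down, gripper open.
Joint ranges: [-3.1, 3.1], [-0.76, 2.03], [0.27, 2.55], [-1.08, 4.22], [0.17, 2.65], [-2.57, 2.57]. Speed limits (rad/s): [2.79, 2.79, 3.14, 3.14, 3.14, 3.14].

INTERFACE

Orientations are given as a unit quaternion [w, x, y, z].
In Python, from cell import manip gives the robot as it stands.
- The arm moves only by the tool send_rows, never from a script. Its argument "increments" is a list of rows, each an object of numbers: "tx", "ty", "tz": the shift along the world's x, y, z in units of 50 mm (1.0 is 50 mm); "twist": the turn about the world's z in units of 10 degrees (1.0 is 10 degrees). In form: [{"tx": .., "ty": .., "tz": .., "twist": ..}, ...]. A call has 1 to 20 rows; each row is the pose to reach, as a shift and turn from the pose commanded when the call began; what a row does not reach only later rows make up. A row lasts 1/8 s, in which the tool goes at most 62.5 mm and 10.7 degrees, less where a joint would pass 70% of its speed; a pose out of reach is approached as far as the arm can. A call with a gripper value outside its range is refused whole. "claw" is the closure, from 0 (fully open) to 1 (shut), set as the call begins (left out, the last holds). The fingers move at their own pace and stop on an object; "force" is the grip in N (left out, the last holds). Time passes only in rows, so rows that repeat a pose let the fingers close. It gives the time, the measured TCP pose, the force, the opening and the grip force at its end, in the units of the state.
- manip.observe(): the state, without advancing time (a new reading comes with each control period).
- manip.capture(name): name is "scene" or "side" or "wrist"; returns the picture (400x640x3 uint8, red, green, blue); there is no depth.
- manip.camera_info(name): a dict with "vertical_fov" (degrees; the focal length in pixels is half the picture's height over the tangent of half this angle, whatever the lens; pixels are square), "cx", "cy" (the principal point, pixels), "camera_from_world" (4x4, takes a point from world to camera coordinates); the wrist camera has in their place "T_tool_cam" (4x4, takes a point from camera to tool coordinates, whose origin is the TCP and whose axes are the flange's). Camera axes: x right, y up, looking along -z (the intrinsics and any distortion apply to the point x, -y, -z); pixel columns grow to the right and rows downward; lengths in mm; the calibration is good to about 2 mm. A picture is of the moment at which its call begins: read the wrist's pose just before it. camera_info takes no time and is no camera call.
- manip.hand_in(): hands the job in; it is judged then, once.
The state is a dict: "time": time; "q": joint angles; "qvel": joint speeds; "joint_efforts": joint torques, N m; "eef_pos": TCP position; "orientation": TCP orientation; "contact_force": force on the tool from outside, world axes, zero at the start; "wrist_torque": the same for the moment, N m; "gripper_width": finger opening in mm; "grasp_force": force on a finger pad.
Only numpy, scipy, OpenCV 4.12 (cv2) and the standard library are available. Lean on these libraries where they do the work, as an engineer would, in place of code of your own. Each camera call takes 0.05 s, during which the arm holds its last target. There are 200 camera calls.

TASK

One nest of the cam lift fixture holds the toothed gear, the other a smooth bush. Swing the sprung lever on the gear's side up to the cam's highest lift, where its arm stands straight upright, so that the gear is raised in its nest, and finish while still holding the lever's handle there, because it falls back when let go. Do not touch the gear, and leave the bush and its lever alone.

Things in the scene. Friction and masses are not known exactly. Their poses are not given: they have to be found in the camera images.
- fixture: cam lift fixture bolted to the bench: 150 x 215 mm steel base, three upright plates, aluminium deck (top 103 mm high) with two round nests side by side, each with a 65 mm steel lifting pad and its own cam lever outside. Origin under its middle on the bench; at rest the levers lean toward -x (the robot), y is to the robot's left, z up; its yaw varies up to 0.22 rad.
- left_cam (a joint): left cam lever's angle about its level shaft (along fixture y). 0 = at rest on its stop, arm leaning 1.15 rad from upright toward fixture -x; grows as it swings up; 1.15 = arm upright = highest lift (pad 11.8 mm above rest); beyond that the pad sinks; stop at 1.9. Sprung back to 0 (0.13 N m at 0, 0.30 N m at 1.15: about 3 N at the handle), so it falls back if let go.
- left_handle (a point): moves with the left lever: middle of its handle, a round level black bar, 16 mm thick, 50 mm long, along fixture y, free all round, outward (fixture +y) of the arm (flat bar 14 x 8 mm, its middle 29 mm from this point). 100 mm from the shaft; at rest 96 mm above the bench, upright 155. Pinch it from above, fingers closing along fixture x; the bar can turn in the pads.
- left_lever: the left lever: cam, shaft, arm and handle. Origin: a point that stays put on its shaft line, 55 mm above the bench, in the plane in which the middle of the left handle swings (142 mm to the left of the fixture's middle)
- left_nest (a point): fixed point in the left nest: middle of the pad's top face when at rest, 97 mm above the bench, 54 mm to the left of the fixture's middle. The nest is a 70 mm round hole in the deck (deck top 6 mm above this point); the left lever lifts the pad in it.
- right_cam (a joint): right cam lever's angle about its level shaft (along fixture y). 0 = at rest on its stop, arm leaning 1.15 rad from upright toward fixture -x; grows as it swings up; 1.15 = arm upright = highest lift (pad 11.8 mm above rest); beyond that the pad sinks; stop at 1.9. Sprung back to 0 (0.13 N m at 0, 0.30 N m at 1.15: about 3 N at the handle), so it falls back if let go.
- right_handle (a point): moves with the right lever: middle of its handle, a round level black bar, 16 mm thick, 50 mm long, along fixture y, free all round, outward (fixture -y) of the arm (flat bar 14 x 8 mm, its middle 29 mm from this point). 100 mm from the shaft; at rest 96 mm above the bench, upright 155. Pinch it from above, fingers closing along fixture x; the bar can turn in the pads.
- right_lever: the right lever: cam, shaft, arm and handle. Origin: a point that stays put on its shaft line, 55 mm above the bench, in the plane in which the middle of the right handle swings (142 mm to the right of the fixture's middle)
- right_nest (a point): fixed point in the right nest: middle of the pad's top face when at rest, 97 mm above the bench, 54 mm to the right of the fixture's middle. The nest is a 70 mm round hole in the deck (deck top 6 mm above this point); the right lever lifts the pad in it.
- gear: steel gear with teeth all round, 60 mm across, 20 mm high, lying flat and loose in one of the two nests; origin at the centre of its underside
- bush: smooth round steel bush (thick-walled tube), 38 mm across, 50 mm high, standing loose in the other nest; origin at the centre of its underside
Things that resemble listed ones, but are neither listed nor needed, are in the scene too. Of the things like the gear, leave any that is green or red; of the rest the larger one is meant.

How it is judged (in metres and radians):
On the way, in this order (a step that is already met when the one before it is completed fails the run):
1. the lever on the gear's side is being swung up by its handle (((horizontal distance between gear and left_nest below 0.012 m and value of joint left_cam above 0.4 rad and contact force between the fingers and left_lever above 0.5 N) or (horizontal distance between gear and right_nest below 0.012 m and value of joint right_cam above 0.4 rad and contact force between the fingers and right_lever above 0.5 N))), for 0.05 s.
2. that lever is held at the cam's highest lift and the gear is raised (((horizontal distance between gear and left_nest below 0.012 m and value of joint left_cam between 1.02 and 1.28 rad and contact force between the fingers and left_lever above 1 N and z of gear in the frame of left_nest between 0.0105 and 0.016 m and value of joint right_cam below 0.15 rad) or (horizontal distance between gear and right_nest below 0.012 m and value of joint right_cam between 1.02 and 1.28 rad and contact force between the fingers and right_lever above 1 N and z of gear in the frame of right_nest between 0.0105 and 0.016 m and value of joint left_cam below 0.15 rad))), for 0.3 s.
At the end, for the whole second after the job is handed in: Fingers press on the handle of the gear's lever (over 1 N); that lever is still, within 0.13 rad of 1.15 rad; the gear lies level (0.12 rad) within 12 mm of its nest's middle, raised 10.5 to 16 mm; the other lever is under 0.15 rad and the bush has moved under 8 mm (((horizontal distance between gear and left_nest below 0.012 m and value of joint left_cam between 1.02 and 1.28 rad and contact force between the fingers and left_lever above 1 N and z of gear in the frame of left_nest between 0.0105 and 0.016 m and value of joint right_cam below 0.15 rad) or (horizontal distance between gear and right_nest below 0.012 m and value of joint right_cam between 1.02 and 1.28 rad and contact force between the fingers and right_lever above 1 N and z of gear in the frame of right_nest between 0.0105 and 0.016 m and value of joint left_cam below 0.15 rad)) and angle between gear's own z axis and vertical below 0.12 rad and distance of bush from where it was at the start of the episode below 0.008 m and velocity of joint left_cam between -0.1 and 0.1 rad/s and velocity of joint right_cam between -0.1 and 0.1 rad/s); the arm keeps its last pose, push and grip.
It fails at once if the bush's lever is swung up ((horizontal distance between bush and left_nest below 0.03 m and value of joint left_cam above 0.2 rad) or (horizontal distance between bush and right_nest below 0.03 m and value of joint right_cam above 0.2 rad)).
It fails at once if the robot touches the gear or the bush (contact force between any of the fingers, the arm and gear above 0.5 N or contact force between any of the fingers, the arm and bush above 0.5 N).
It fails at once if the gear is tipped or thrown about (angle between gear's own z axis and vertical above 0.3 rad).
It also fails if it takes over 32 s, if anything falls off the work surface, if the arm or the gripper's body presses on something with over 40 N, if the wrist force passes 120 N, or if a joint passes its speed limit or range.

## Working session

There is one attempt and no reset: what is moved stays moved. The work goes in short steps, Python scripts to look and compute and a tool call to move; the robot and the scene stay as the last step left them, time stands still between calls to the robot, and variables do not carry over. Pictures are saved under pics/ and viewed, at most 10 in all, crops included, and the job is handed in when it is done.

Besides the shell and the picture viewer there is one more tool, called as a command line: name --argument value ..., lists and objects as JSON in quotes. send_rows: Moves the arm, as the interface text tells. Its arguments: {"type":"object","properties":{"increments":{"type":"array","items":{"type":"object","properties":{"tx":{"type":"number"},"ty":{"type":"number"},"tz":{"type":"number"},"twist":{"type":"number"}}}},"claw":{"type":"number"},"force":{"type":"number"}},"required":["increments"]}

```bash
mkdir -p pics; ls; python3 - <<'E'
from cell import manip
import cv2
print(manip.observe())
for n in ("scene","side","wrist"):
    im=manip.capture(n); cv2.imwrite(f"pics/{n}0.png",im[:,:,::-1]); print(n,manip.camera_info(n))
E
```

```text
pics
{'time': 0.0, 'q': array([ 1.08692063e+00,  8.80072061e-02,  1.37230862e+00, -9.61608105e-06,
        1.68357849e+00, -1.03122469e-01]), 'qvel': array([ 0.00034123, -0.00136551,  0.00130275,  0.00106343, -0.00041767,
        0.00032758]), 'joint_efforts': array([ 1.37255563e-03, -3.51862979e+01, -3.13275969e+01,  1.76104645e-04,
        1.07104631e-02, -1.70875410e-05]), 'eef_pos': array([204.19663847, 510.19953929, 252.08294789]), 'orientation': array([-3.28364907e-04,  1.89229120e-01,  9.81932287e-01, -1.10299861e-03]), 'contact_force': array([-0.16716903,  0.34378015,  0.21433868]), 'wrist_torque': array([ 0.00296918, -0.00182373, -0.0112403 ]), 'grasp_force': 0.0, 'gripper_width': 85.27585892211084}
scene {'vertical_fov': 57.04191982844563, 'cx': 313.2997840657436, 'cy': 204.7943684805163, 'camera_from_world': array([[ 6.22861475e-01, -7.82297721e-01,  7.33884155e-03,
        -2.16892565e+02],
       [ 3.49690802e-01,  2.86788987e-01,  8.91890363e-01,
        -3.39028924e+02],
       [-6.99828497e-01, -5.52957822e-01,  4.52192129e-01,
        -4.04037774e+02],
       [ 0.000
[... 277 characters left out ...]
  [ 3.86080196e-01,  5.40696499e-01,  7.47388372e-01,
        -3.90900747e+02],
       [-4.34163938e-01, -6.08351106e-01,  6.64387392e-01,
        -6.53355441e+02],
       [ 0.00000000e+00,  0.00000000e+00,  0.00000000e+00,
         1.00000000e+00]])}
wrist {'vertical_fov': 71.64979534638167, 'cx': 314.6207704453871, 'cy': 199.36076857024574, 'T_tool_cam': array([[ 6.30185699e-04,  9.58745570e-01,  2.84264904e-01,
         7.28543119e+01],
       [ 9.99998759e-01, -1.93807694e-04, -1.56323431e-03,
         6.22640638e-01],
       [-1.44365124e-03,  2.84265536e-01, -9.58744502e-01,
        -1.21090455e+02],
       [ 0.00000000e+00,  0.00000000e+00,  0.00000000e+00,
         1.00000000e+00]])}
```

View pics/scene0.png

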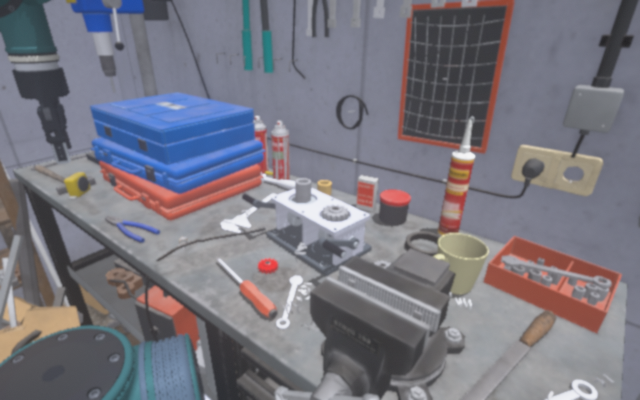

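View pics/side0.png

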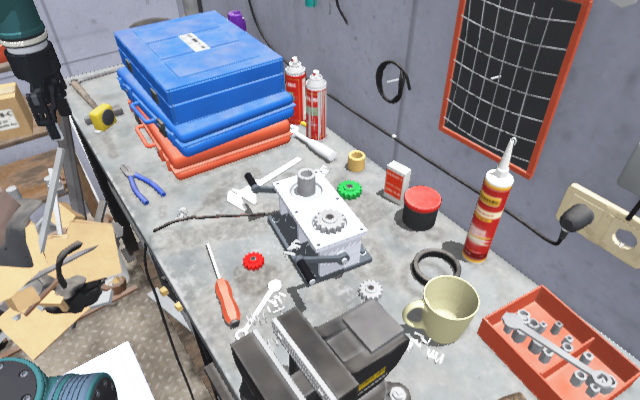

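The side view shows the fixture at about (320,225). The gear is in the nearer nest at (330,220) and the bush in the farther one at (306,181). Lookalikes are the green gear (349,189), the red gear (253,261) and a small grey gear on the bench (370,290). The gear I want is the large grey one in the nest, so I need the right lever, whose handle is near (295,250) in the side view. I'll check this in a close crop.

```bash
python3 - <<'E'
import cv2,numpy as np
a=cv2.imread("pics/side0.png")[160:290,230:390]; b=cv2.imread("pics/scene0.png")[165:280,240:390]
a=cv2.resize(a,None,fx=5,fy=5,interpolation=cv2.INTER_CUBIC)[:600]; cv2.imwrite("pics/c1.png",cv2.resize(cv2.imread("pics/side0.png")[165:285,230:390],None,fx=5,fy=5,interpolation=cv2.INTER_CUBIC))
cv2.imwrite("pics/c2.png",cv2.resize(b,None,fx=5,fy=5,interpolation=cv2.INTER_CUBIC))
E
```

```text
(no output)
```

View pics/c1.png

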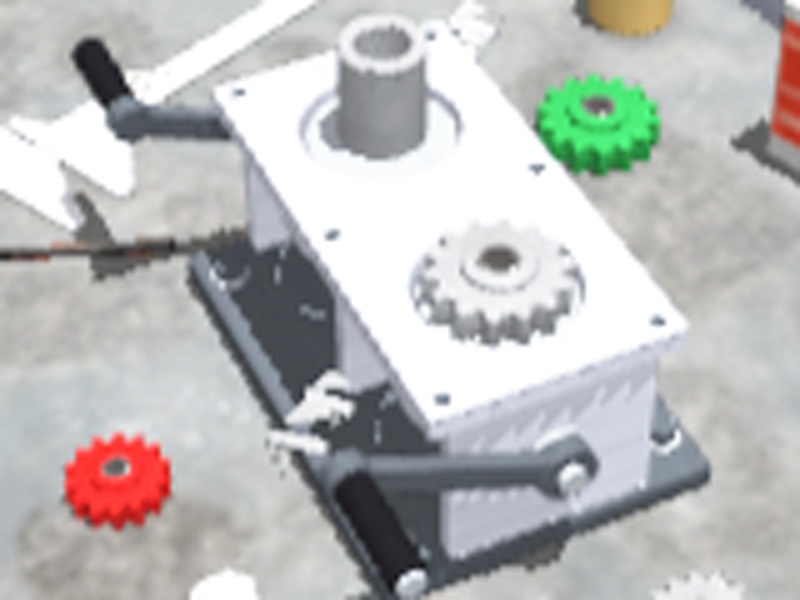

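View pics/c2.png

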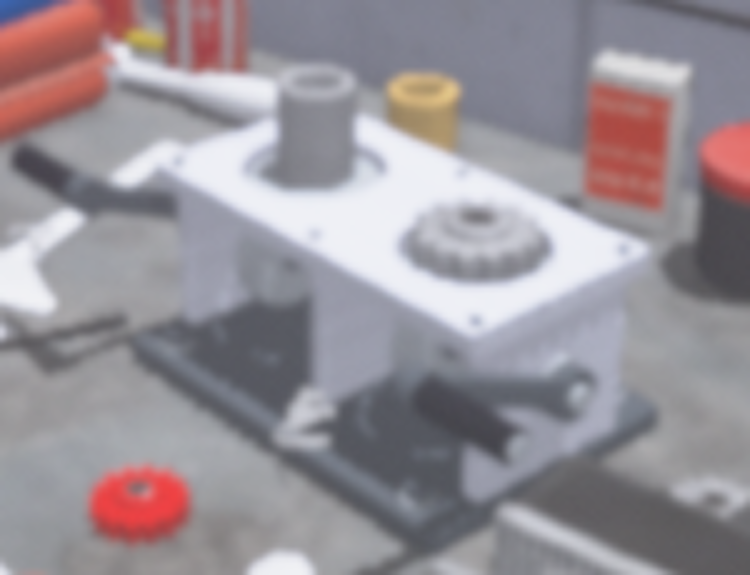

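The crops confirm it: the large grey gear is in the right-hand nest. The black handle of its lever runs from (299,260) to (312,282) in the side view and from (325,243) to (343,254) in the scene view. I'll triangulate the handle, the deck bolts and the nest.

```bash
cat > h.py <<'E'
import numpy as np
from cell import manip
from scipy.spatial.transform import Rotation as R
def ray(ci,uv,T_wc):
    f=200/np.tan(np.radians(ci["vertical_fov"])/2)
    d=np.array([(uv[0]-ci["cx"])/f,-(uv[1]-ci["cy"])/f,-1.]); d=T_wc[:3,:3]@d
    return T_wc[:3,3],d/np.linalg.norm(d)
def sray(n,uv):
    ci=manip.camera_info(n); return ray(ci,uv,np.linalg.inv(ci["camera_from_world"]))
def wristT(s):
    T=np.eye(4); T[:3,:3]=R.from_quat(np.roll(s["orientation"],-1)).as_matrix(); T[:3,3]=s["eef_pos"]
    return T@manip.camera_info("wrist")["T_tool_cam"]
def tri(rs):
    A=sum(np.eye(3)-np.outer(d,d) for o,d in rs); b=sum((np.eye(3)-np.outer(d,d))@o for o,d in rs)
    p=np.linalg.solve(A,b); return p,max(np.linalg.norm(np.cross(p-o,d)) for o,d in rs)
def plane(r,z): o,d=r; return o+d*(z-o[2])/d[2]
E
python3 - <<'E'
from h import *
P={"hin":((345,475),(425,392)),"hout":((410,585),(515,447)),"hmid":((378,528),(468,418)),"b_L-":((238,92),(180,160)),"b_R+":((657,321),(625,248)),"b_R-":((442,398),(476,320)),"b_m-":((332,233),(315,233)),"b_m+":((537,168),(463,173)),"shaft":((573,477),(578,392))}
for k,(a,b) in P.items():
    p,e=tri([sray("side",(230+a[0]/5-.4,165+a[1]/5-.4)),sray("scene",(240+b[0]/5-.4,165+b[1]/5-.4))]); print(k,p.round(1),round(e,1))
E
```

```text
hin [456.3  61.9 100.7] 3.0
hout [447.7  11.3  99.4] 0.3
hmid [452.8  37.4  99.5] 1.4
b_L- [535.1 265.7 107.5] 1.0
b_R+ [592.5  54.  108.3] 1.0
b_R- [503.3  69.8 107. ] 1.1
b_m- [519.3 168.4 107.2] 1.0
b_m+ [609.5 152.8 107.3] 0.7
shaft [544.9  43.3  61.5] 0.1
```

The deck bolts triangulate to about 107 mm high against 103 nominal, which is a bias of about 4 mm. They give a yaw of about -0.165, and the handle at about (451,36) agrees with the fixture geometry. Next I'll move above the handle for wrist views.

send_rows --increments '[{"tx":0.2,"ty":-0.4,"tz":0.5,"twist":-0.6},{"tx":0.7,"ty":-1.3,"tz":1,"twist":-1.4},{"tx":1.2,"ty":-2.3,"tz":1,"twist":-2.2},{"tx":1.7,"ty":-3.3,"tz":1,"twist":-3},{"tx":2.2,"ty":-4.3,"tz":1,"twist":-3.8},{"tx":2.7,"ty":-5.3,"tz":1,"twist":-4.6},{"tx":3.2,"ty":-6.3,"tz":1,"twist":-5.4},{"tx":3.7,"ty":-7.3,"tz":1,"twist":-6.2},{"tx":4.2,"ty":-8.2,"tz":1,"twist":-7},{"tx":4.6,"ty":-9,"tz":1,"twist":-7.5},{"tx":4.94,"ty":-9.48,"tz":1,"twist":-7.77},{"tx":4.94,"ty":-9.48,"tz":1,"twist":-7.77},{"tx":4.94,"ty":-9.48,"tz":1,"twist":-7.77},{"tx":4.94,"ty":-9.48,"tz":1,"twist":-7.77}]' --claw 0

```text
time: 1.9
eef_pos: [450.9, 37.5, 303.4]
orientation: [-0.0, 0.763, 0.647, 0.0]
contact_force: [0.6, 0.6, 1.0]
gripper_width: 85.3
grasp_force: 0.0
```

```bash
python3 - <<'E'
from h import *
import cv2
s=manip.observe(); im=manip.capture("wrist"); cv2.imwrite("pics/w1.png",im[:,:,::-1]); np.save("w1.npy",np.r_[s["eef_pos"],s["orientation"]]); print(s["time"],s["eef_pos"],s["orientation"],s["q"])
E
```

```text
1.9 [450.9451611   37.54819624 303.43964397] [-5.95835625e-05  7.62726613e-01  6.46721034e-01  1.18869134e-04] [-4.25037003e-02 -1.35950564e-01  1.49070121e+00  2.54769048e-04
  1.78674823e+00  1.21792107e-01]
```

View pics/w1.png

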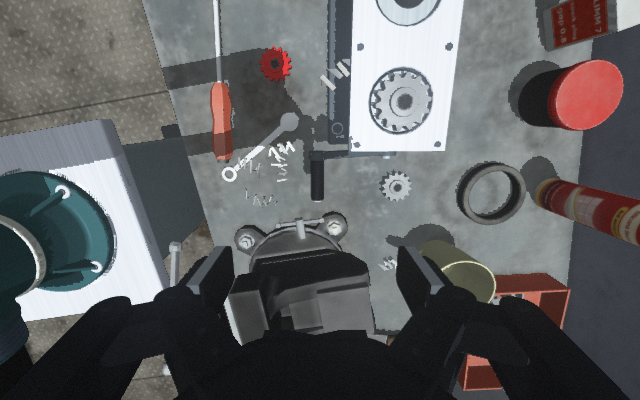

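The wrist view shows the handle at (317,160-200), the gear at (403,100) and the bush nest at the top. The vise is close on the -y side, at (300,230-330). I'll take a second wrist view for parallax and to get the vise height.

send_rows --increments '[{"tx":-0.4,"ty":0.7},{"tx":-0.8,"ty":1.4},{"tx":-0.8,"ty":1.4},{"tx":-0.8,"ty":1.4},{"tx":-0.8,"ty":1.4}]'

```text
invalid input
```

```bash
python3 - <<'E'
from h import *
import cv2
s=manip.observe(); im=manip.capture("wrist"); cv2.imwrite("pics/w2.png",im[:,:,::-1]); np.save("w2.npy",np.r_[s["eef_pos"],s["orientation"]]); print(s["time"],s["eef_pos"],s["q"])
E
```

```text
1.95 [451.01328321  37.51325535 303.51843115] [-4.25057869e-02 -1.35997684e-01  1.49058818e+00  1.49688807e-04
  1.78660520e+00  1.21786982e-01]
```

View pics/w2.png

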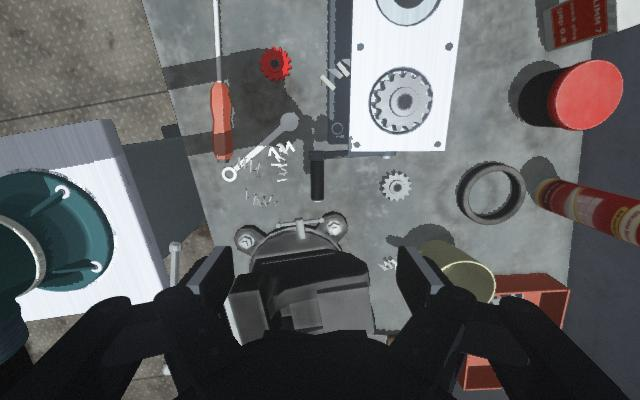

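The move was refused because rows need all four fields, so this second view is the same as the first. I'll resend it.

send_rows --increments '[{"tx":-0.4,"ty":0.7,"tz":0,"twist":0},{"tx":-0.8,"ty":1.4,"tz":0,"twist":0},{"tx":-0.8,"ty":1.4,"tz":0,"twist":0},{"tx":-0.8,"ty":1.4,"tz":0,"twist":0},{"tx":-0.8,"ty":1.4,"tz":0,"twist":0}]'

```text
time: 2.62
eef_pos: [411.7, 106.1, 303.3]
orientation: [0.0, 0.764, 0.646, -0.0]
contact_force: [-0.4, -0.7, -0.7]
gripper_width: 85.5
grasp_force: 0.0
```

```bash
python3 - <<'E'
from h import *
import cv2
s=manip.observe(); im=manip.capture("wrist"); cv2.imwrite("pics/w2.png",im[:,:,::-1]); np.save("w2.npy",np.r_[s["eef_pos"],s["orientation"]]); print(s["time"],s["eef_pos"])
E
```

```text
2.625 [411.73788095 106.06409864 303.28352543]
```

View pics/w2.png

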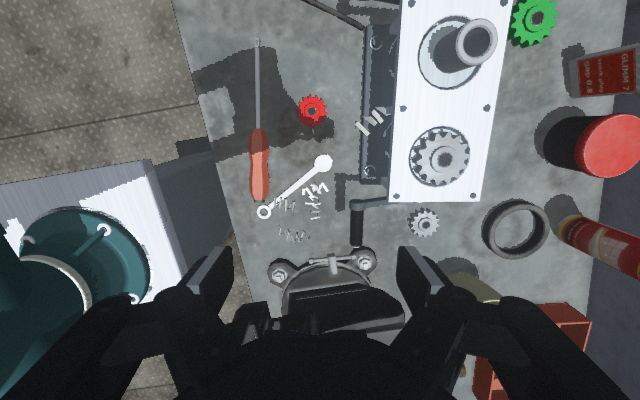

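In the second view the handle is at (357,202-246), the deck bolts are near (403,107), (488,107), (396,196) and (473,196), and the vise jaw's edge is at (290,295)-(390,290). I'll triangulate across the two wrist views, using colour masks.

```bash
python3 - <<'E'
from h import *
import cv2
I={};T={}
for k in("w1","w2"):
    I[k]=cv2.imread(f"pics/{k}.png"); v=np.load(k+".npy"); T[k]=wristT(dict(eef_pos=v[:3],orientation=v[3:]))
ci=manip.camera_info("wrist")
def handle(k,x0,x1,y0,y1):
    g=I[k][y0:y1,x0:x1].max(2); m=(g<48).astype(np.uint8)
    n,l,st,c=cv2.connectedComponentsWithStats(m); i=1+st[1:,4].argmax()
    r=cv2.minAreaRect(cv2.findNonZero((l==i).astype(np.uint8))); print(k,"handle",st[i],r)
    ys,xs=np.nonzero(l==i); t=ys<ys.min()+3; b=ys>ys.max()-3
    return [(xs[t].mean()+x0,ys.min()+y0-.5),(xs[b].mean()+x0,ys.max()+y0+.5),(r[0][0]+x0,r[0][1]+y0)]
H={"w1":handle("w1",300,335,150,210),"w2":handle("w2",342,375,195,252)}
print(H)
def bolt(k,p):
    x,y=p; w=I[k][y-6:y+7,x-6:x+7].max(2).astype(float); w=np.clip(200-w,0,None); yy,xx=np.mgrid[-6:7,-6:7]
    return x+(w*xx).sum()/w.sum(), y+(w*yy).sum()/w.sum()
for i,n in enumerate(("hin","hout","hmid")):
    p,e=tri([ray(ci,H[k][i],T[k]) for k in H]); print(n,p.round(1),round(e,2),[plane(ray(ci,H[k][i],T[k]),96 if i==2 else 100).round(1)[:2] for k in H])
for a,b in (((360,47),(403,107)),((447,47),(488,107)),((355,145),(396,196)),((441,145),(473,196))):
    a,b=bolt("w1",a),bolt("w2",b); p,e=tri([ray(ci,a,T["w1"]),ray(ci,b,T["w2"])]); print("bolt",np.round(a+b,1),p.round(1),round(e,2))
for a,b in (((258,260),(290,297)),((362,250),(390,291)),((246,239),(280,273)),((333,225),(364,263))):
    p,e=tri([ray(ci,a,T["w1"]),ray(ci,b,T["w2"])]); print("vise",p.round(1),round(e,2))
for k,b in(("w1",(225,215,150,150)),("w2",(265,240,150,110))):
    x,y,w,h=b; cv2.imwrite(f"pics/v{k}.png",cv2.resize(I[k][y:y+h,x:x+w],None,fx=3.9,fy=3.9))
c=np.hstack([cv2.resize(I["w1"][150:280,220:390],(400,306)),cv2.resize(I["w2"][190:320,255:425],(400,306))]); cv2.imwrite("pics/cc.png",c)
E
```

```text
w1 handle [ 11  11   6  39 150] ((13.5, 30.0), (38.0, 5.0), 90.0)
w2 handle [  8  16   6  34 132] ((10.899360656738281, 32.51597595214844), (4.876101016998291, 33.01359939575195), 2.2906100749969482)
{'w1': [(np.float64(313.06666666666666), np.float64(160.5)), (np.float64(313.125), np.float64(199.5)), (313.5, 180.0)], 'w2': [(np.float64(353.0), np.float64(210.5)), (np.float64(352.3333333333333), np.float64(244.5)), (352.8993606567383, 227.51597595214844)]}
hin [452.6  62.3 100.9] 0.54 [array([453. ,  62.5]), array([452.2,  61.7])]
hout [445.4  15.   97.9] 0.3 [array([445.3,  15.4]), array([445.5,  16.2])]
hmid [449.5  39.   99. ] 0.22 [array([449.5,  38.5]), array([449.5,  37.6])]
bolt [360.   46.5 402.6 108.1] [520.8 172.  103.8] 0.03
bolt [448.8  46.1 486.5 107.6] [611.4 157.2 104.6] 0.02
bolt [352.9 144.8 395.9 197.4] [500.   75.6 119.2] 1.14
bolt [441.3 145.7 472.6 196.9] [602.3  53.8  95.6] 1.76
vise [342.8 -80.9  49.4] 2.33
vise [495.3 -76.5  75.8] 4.0
vise [327.4 -52.4  25.2] 0.57
vise [463.8 -44.2  45.3] 1.07
```

View pics/cc.png

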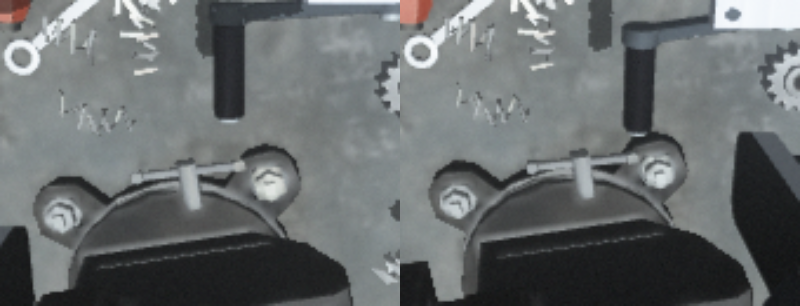

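The mask caught only the shaded part of the handle. Its real edges are at 310.6-324.2 in the first view and 350.7-363.9 in the second, so the handle is near (454,38.5). The fixture geometry from the middle bolts gives (453,39), so the two agree. The bolts stand at 104 mm and the vise is clear at y < -40. I'll redo the triangulation with these edges before descending.

```bash
python3 - <<'E'
from h import *
T={}
for k in("w1","w2"):
    v=np.load(k+".npy"); T[k]=wristT(dict(eef_pos=v[:3],orientation=v[3:]))
ci=manip.camera_info("wrist")
for a,b in(((317.4,160.5),(357.5,209.5)),((317,201),(357,246)),((317.2,180.5),(357.3,227.8))):
    print(tri([ray(ci,a,T["w1"]),ray(ci,b,T["w2"])]))
E
```

```text
(array([458.04133716,  61.35740827,  97.95182771]), np.float64(0.02605854635320873))
(array([450.34375682,  13.8941303 , 102.36602111]), np.float64(0.7367823384834161))
(array([454.24867025,  38.48926511, 101.42457682]), np.float64(0.2789928514676779))
```

send_rows --increments '[{"tx":0.45,"ty":-0.7,"tz":-0.3,"twist":0},{"tx":0.85,"ty":-1.36,"tz":-0.9,"twist":0},{"tx":0.85,"ty":-1.36,"tz":-1.8,"twist":0},{"tx":0.85,"ty":-1.36,"tz":-2.6,"twist":0},{"tx":0.85,"ty":-1.36,"tz":-2.6,"twist":0},{"tx":0.85,"ty":-1.36,"tz":-2.6,"twist":0}]'

```text
time: 3.42
eef_pos: [454.9, 38.3, 175.0]
orientation: [0.001, 0.764, 0.646, 0.001]
contact_force: [-0.2, 0.4, 0.9]
gripper_width: 85.5
grasp_force: 0.0
```

The handle measures (454.2,38.5) at z≈98-102, against 96 nominal. I'll descend to TCP z of about 100 and close gently.

send_rows --increments '[{"tx":0,"ty":0,"tz":-0.5,"twist":0},{"tx":0,"ty":0,"tz":-1.0,"twist":0},{"tx":0,"ty":0,"tz":-1.5,"twist":0},{"tx":0,"ty":0,"tz":-1.5,"twist":0},{"tx":0,"ty":0,"tz":-1.5,"twist":0}]'

```text
time: 4.05
eef_pos: [455.6, 38.6, 100.8]
orientation: [0.002, 0.763, 0.646, 0.002]
contact_force: [0.2, 0.1, 0.9]
gripper_width: 85.6
grasp_force: 0.0
```

send_rows --increments '[{"tx":0,"ty":0,"tz":0,"twist":0},{"tx":0,"ty":0,"tz":0,"twist":0},{"tx":0,"ty":0,"tz":0,"twist":0},{"tx":0,"ty":0,"tz":0,"twist":0},{"tx":0,"ty":0,"tz":0,"twist":0},{"tx":0,"ty":0,"tz":0,"twist":0},{"tx":0,"ty":0,"tz":0,"twist":0},{"tx":0,"ty":0,"tz":0,"twist":0}]' --claw 1 --force 30

```text
time: 5.05
eef_pos: [453.9, 38.6, 98.5]
orientation: [0.0, 0.763, 0.646, 0.0]
contact_force: [-0.8, 0.5, 2.5]
gripper_width: 14.8
grasp_force: 29.3
```

```bash
python3 - <<'E'
from h import *
s=manip.observe(); print({k:np.round(s[k],2) for k in("time","eef_pos","contact_force","gripper_width","grasp_force")})
th=np.arange(0,1.151,1.15/10); 
dx=100*(np.sin(1.15)-np.sin(1.15-th)); dz=100*(np.cos(1.15-th)-np.cos(1.15)); u=np.array([.987,-.161])
for a,x,z in zip(th,dx,dz): print(round(a,2),(x*u/50).round(2),round(z/50,2))
E
```

```text
{'time': np.float64(5.05), 'eef_pos': array([453.9 ,  38.63,  98.47]), 'contact_force': array([-0.79,  0.53,  2.5 ]), 'gripper_width': np.float64(14.83), 'grasp_force': np.float64(29.29)}
0.0 [ 0. -0.] 0.0
0.12 [ 0.1  -0.02] 0.2
0.23 [ 0.23 -0.04] 0.39
0.34 [ 0.38 -0.06] 0.57
0.46 [ 0.55 -0.09] 0.73
0.57 [ 0.73 -0.12] 0.86
0.69 [ 0.93 -0.15] 0.98
0.8 [ 1.13 -0.19] 1.07
0.92 [ 1.35 -0.22] 1.13
1.03 [ 1.58 -0.26] 1.17
1.15 [ 1.8  -0.29] 1.18
```

The handle is gripped at a width of 14.8 mm. I'll swing it along the arc, first half first.

send_rows --increments '[{"tx":0.05,"ty":-0.01,"tz":0.1,"twist":0},{"tx":0.1,"ty":-0.02,"tz":0.2,"twist":0},{"tx":0.16,"ty":-0.03,"tz":0.3,"twist":0},{"tx":0.23,"ty":-0.04,"tz":0.39,"twist":0},{"tx":0.3,"ty":-0.05,"tz":0.48,"twist":0},{"tx":0.38,"ty":-0.06,"tz":0.57,"twist":0},{"tx":0.46,"ty":-0.08,"tz":0.65,"twist":0},{"tx":0.55,"ty":-0.09,"tz":0.73,"twist":0},{"tx":0.64,"ty":-0.1,"tz":0.8,"twist":0},{"tx":0.73,"ty":-0.12,"tz":0.86,"twist":0},{"tx":0.73,"ty":-0.12,"tz":0.86,"twist":0}]'

```text
time: 6.42
eef_pos: [488.0, 33.2, 144.0]
orientation: [-0.002, 0.763, 0.646, -0.002]
contact_force: [-14.2, 1.8, 9.7]
gripper_width: 15.0
grasp_force: 29.3
```

The lever is following, with a mild radial force because the command runs a few mm inside the arc. I'll continue with slightly more height.

send_rows --increments '[{"tx":0.08,"ty":-0.01,"tz":0.1,"twist":0},{"tx":0.18,"ty":-0.03,"tz":0.16,"twist":0},{"tx":0.28,"ty":-0.05,"tz":0.22,"twist":0},{"tx":0.39,"ty":-0.07,"tz":0.27,"twist":0},{"tx":0.5,"ty":-0.08,"tz":0.3,"twist":0},{"tx":0.61,"ty":-0.1,"tz":0.33,"twist":0},{"tx":0.72,"ty":-0.12,"tz":0.35,"twist":0},{"tx":0.84,"ty":-0.14,"tz":0.37,"twist":0},{"tx":0.95,"ty":-0.16,"tz":0.38,"twist":0},{"tx":1.07,"ty":-0.17,"tz":0.38,"twist":0},{"tx":1.07,"ty":-0.17,"tz":0.38,"twist":0},{"tx":1.07,"ty":-0.17,"tz":0.38,"twist":0}]'

```text
time: 7.92
eef_pos: [544.5, 24.1, 164.2]
orientation: [0.001, 0.763, 0.646, 0.001]
contact_force: [-6.1, 1.6, 7.2]
gripper_width: 14.6
grasp_force: 31.2
```

```bash
python3 - <<'E'
from h import *
import cv2
s=manip.observe(); print({k:np.round(s[k],2) for k in("time","eef_pos","contact_force","gripper_width","grasp_force")})
a=manip.capture("side"); w=manip.capture("scene"); cv2.imwrite("pics/side9.png",a[:,:,::-1])
c=np.hstack([cv2.resize(a[150:290,250:390],(400,400),interpolation=cv2.INTER_CUBIC),cv2.resize(w[150:290,250:390],(400,400),interpolation=cv2.INTER_CUBIC)])
cv2.imwrite("pics/end.png",c[:,:,::-1])
E
```

```text
{'time': np.float64(7.92), 'eef_pos': array([544.54,  24.05, 164.18]), 'contact_force': array([-6.13,  1.6 ,  7.22]), 'gripper_width': np.float64(14.61), 'grasp_force': np.float64(31.15)}
```

View pics/end.png

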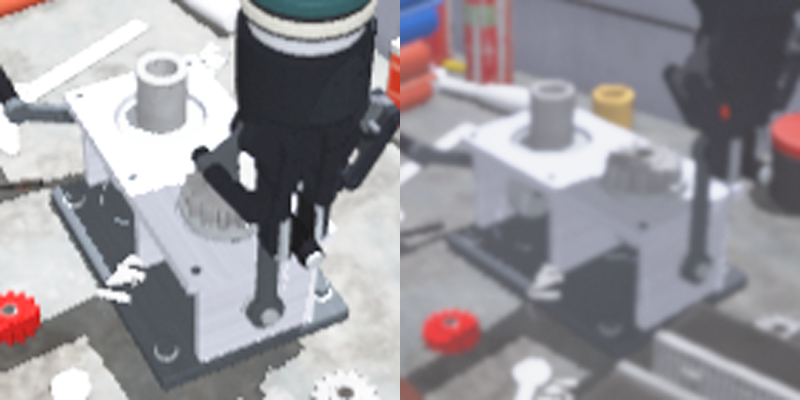

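The lever looks upright and the gear raised, with the bush and its lever undisturbed. I'll check the arm's angle numerically from both views.

```bash
python3 - <<'E'
from h import *
k=140/400
u=np.array([.987,-.161,0]); n=np.array([.161,.987,0]); p0=np.array([566.1,164.6,0])-113*n
def hit(r): o,d=r; return o+d*((p0-o)@n)/(d@n)
for nm,off,h,t in(("side",0,(265,312),(269,235)),("scene",400,(697,268),(701,150))):
    P=[hit(sray(nm,(250+(q[0]-off)*k-.3,150+q[1]*k-.3))) for q in(h,t)]
    d=P[1]-P[0]; print(nm,[p.round(1) for p in P],"lean from upright (+ = toward +x)",np.arctan2(d@u,d[2]).round(3), (P[0]-p0)@u)
s=manip.observe(); print(((s["eef_pos"]-(p0))@u).round(1))
E
```

```text
side [array([548.5,  53. ,  53.2]), array([548.7,  52.9, 127.6])] lean from upright (+ = toward +x) 0.003 0.5771337265469364
scene [array([553.3,  52.2,  52.5]), array([549.1,  52.9, 153.8])] lean from upright (+ = toward +x) -0.043 5.491784603745412
1.3
```

The arm is upright to within about 0.05 rad in both views, and the TCP stands 1.3 mm past the shaft line. I'll hold for a moment and then hand in.

send_rows --increments '[{"tx":0,"ty":0,"tz":0,"twist":0},{"tx":0,"ty":0,"tz":0,"twist":0},{"tx":0,"ty":0,"tz":0,"twist":0},{"tx":0,"ty":0,"tz":0,"twist":0},{"tx":0,"ty":0,"tz":0,"twist":0},{"tx":0,"ty":0,"tz":0,"twist":0}]'

```text
time: 8.78
eef_pos: [544.5, 24.1, 164.2]
orientation: [0.001, 0.763, 0.646, 0.001]
contact_force: [-5.9, 1.6, 5.8]
gripper_width: 15.3
grasp_force: 31.1
```

```bash
python3 -c "
from cell import manip
s=manip.observe(); print(s['eef_pos'],s['contact_force'],s['gripper_width'],s['grasp_force']); print(manip.hand_in())"
```

```text
[544.48561652  24.09664181 164.18425531] [-5.89321998  1.64797638  5.81574888] 15.280921381683159 31.14285707473755
the job is handed in; nothing more can be done
None
```

I handed the job in at about 8.8 s, still gripping the handle of the gear-side (right) lever at upright (within about 0.05 rad), with the gear raised and the bush and its lever untouched as far as the cameras show; no verdict came back.

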